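# Centre a check weight on a load cell's rocking platen and record the reading

### The arm

A 6-joint arm with a two-finger parallel gripper is mounted at the origin on a cart in front of the work surface, level with it; the furniture and walls round the work are solid. World frame = base frame: x ahead of the robot, y to its left, z up, the work surface at z = 0. Lengths are in m, angles in rad, forces in N, time in s.
With the tool pointing down it reaches from about 0.3 to 0.875 m from the base axis. Payload 6.4 kg.
Tool frame: the origin (TCP) lies between the finger pads; the fingertips stand 25 mm ahead of it and the grasp point (between the pads) lies 6 mm ahead of it (robot.tcp_to_tips is the distance from the TCP to the fingertips, in m); z points along the fingers, y is the line along which they close (so a half turn about z gives the same grasp; the last joint's range is limited). The gripper opens to 85 mm and grips with 20 to 120 N. Pads are 22 mm wide; open, the fingers measure 114 mm over their backs; the gripper's body (76 mm by 85 mm) begins 54 mm behind the grasp point. The pads swing forward as they close: fully open they stand 13 mm farther back than shut.
Start: joints at [1.026, 0.181, 1.607, -0, 1.354, -0.206], TCP at [0.191, 0.542, 0.256] pointing down, gripper open.
Joint ranges: [-2.99, 2.99], [-0.89, 2.07], [0.3, 2.58], [-1.14, 4.28], [0, 2.63], [-3.12, 3.12]. Speed limits (rad/s): [2.57, 2.57, 3.01, 3.14, 3.14, 3.14].

### API

Orientations are given as a unit quaternion [x, y, z, w].
In Python, from station import robot gives the robot as it stands. The module is installed in compiled form; this text tells all that it offers.
- The arm moves only by the tool move_arm, never from a script. Its argument "moves" is a list of rows, each a list of 7 numbers: the closure, from 0 (fully open) to 1 (shut), then the shift along the tool's x, y, z each as a share of 30 cm, from -1 to 1, then the turn, a rotation vector about the tool's x, y, z each as a share of 2 pi rad, from -1 to 1. A call has 1 to 20 rows; each row is the pose to reach, as a shift and turn from the pose commanded when the call began, along the tool's axes at that moment, turning the shorter way round; what a row does not reach only later rows make up. A row lasts 1/8 s, in which the tool goes at most 62.5 mm and 10.7 degrees, less where a joint would pass 70% of its speed; a pose out of reach is approached as far as the arm can. A call with a number of a shift or a turn outside -1 to 1 is refused whole. A call with a gripper value outside its range is refused whole. The fingers move at their own pace and stop on an object; "squeeze" is the grip in N (left out, the last holds). Time passes only in rows, so rows that repeat a pose let the fingers close. It gives the time, the measured TCP pose, the force, the opening and the grip force at its end, in the units of the state.
- robot.sense(): the state, without advancing time (a new reading comes with each control period).
- robot.get_image(name): name is "scene" or "side" or "wrist"; returns a dict with "pixels" (400x640x3 uint8, red, green, blue), "depth" (400x640 float32, m along the optical axis (not along the pixel's ray), 0 where there is no reading), "fovy" (degrees; the focal length in pixels is half the picture's height over the tangent of half this angle, whatever the lens; pixels are square), "cx", "cy" (the principal point, pixels), "T" (4x4, takes a point from camera to world coordinates). Camera axes: x right, y up, looking along -z (the intrinsics and any distortion apply to the point x, -y, -z); pixel columns grow to the right and rows downward; lengths in m; the calibration is good to about 2 mm. A picture is of the moment at which its call begins.
- robot.sign_off(): hands the job in; it is judged then, once.
The state is a dict: "time_s": time; "q": joint angles; "joint_velocities": joint speeds; "tau": joint torques, N m; "position": TCP position; "orientation": TCP orientation; "ft_force": force on the tool from outside, world axes, zero at the start; "moment": the same for the moment, N m; "gripper_width": finger opening in m; "finger_force": force on a finger pad.
Only numpy, scipy, OpenCV 4.12 (cv2) and the standard library are available. Lean on these libraries where they do the work, as an engineer would, in place of code of your own. Each camera call takes 0.05 s, during which the arm holds its last target. There are 200 camera calls.

### The job

The steel check weight stands off-centre on the rocking round platen of the load cell. With the outside of the fingers, nudge it sideways with light taps low on its body, without pinching, lifting or tipping it or pushing it off the platen, until it stands upright wholly inside the smallest engraved ring; then, with nothing touching the weight, press the round record key of the indicator all the way down and let it go. Do not press the key earlier, and leave the two brass weights behind the rig where they are.

Things in the scene. Friction and masses are not known exactly. Their poses are not given: they have to be found in the camera images.
- weight: 500 g steel check weight: upright cylinder 43 mm across and 42 mm high, with a waisted knob 23 mm wide above it up to 60 mm; origin at the centre of its underside, z up its axis. Stands free on the platen, 12 to 18 mm off centre. Slides under a low sideways push of about 2 to 6 N and stops where the push stops; may tip if pushed at the knob
- platen_center (a point): centre of the top face of the load cell's round steel platen, 84 mm across, 10 mm thick, 78 mm above the worktop. It rocks on a sprung ball seat about this point, at most 5 degrees, leaning about 0.2 degree per mm toward an off-centre weight and level under a centred one. Of its three fine engraved rings the smallest has inner diameter 53 mm (5 mm to spare round the weight)
- rig: load cell rig, fixed: aluminium base plate 124 mm (its x) by 256 mm (its y), top 14 mm up; origin under its middle on the worktop. Load cell axis at its x = 0, y = -66 mm. Grey indicator 104 x 86 mm at x = 0, y = +78 mm, 38 mm high in front, display at its rear (+x) below 68 mm. Only the weight stands higher than the platen's face
- record_key_top (a point): middle of the upper face of the record key, the only key: a white round push button 20 mm in diameter on the front (-x) part of the indicator, at the rig's x = -28 mm, y = +78 mm; it is pressed straight down
- record_key (a joint): travel of the record key: 0 up, 0.004 m fully down; a spring brings it up, about 4 N holds it fully down
- spare_200: brass weight, 33 mm in diameter, 50 mm high with its knob, on the worktop behind the rig; origin at the centre of its underside; to be left alone
- spare_100: brass weight, 27 mm in diameter, 40 mm high with its knob, beside the other; origin at the centre of its underside; to be left alone

How it is judged:
By the outcome, as a careful person would: the job done as asked, in the order asked, and still so for the second after the job is handed in, with the robot touching nothing.
It also fails if it takes over 51 s, if anything falls off the work surface, if the arm or the gripper's body presses on something with over 40 N, if the wrist force passes 120 N, or if a joint passes its speed limit or range.

## Working session

There is one attempt and no reset: what is moved stays moved. The work goes in short steps, Python scripts to look and compute and a tool call to move; the robot and the scene stay as the last step left them, time stands still between calls to the robot, and variables do not carry over. Pictures are saved under pics/ and viewed, at most 10 in all, crops included, and the job is handed in when it is done.

Besides the shell and the picture viewer there is one more tool, called in YAML: its name, and indented under it one key for each argument. move_arm: Moves the arm, as the interface text tells. Its arguments: {"type":"object","properties":{"moves":{"type":"array"},"squeeze":{"type":"number"}},"required":["moves"]}

```bash
mkdir -p pics
cat > h.py <<'E'
import numpy as np, cv2
from station import robot
def grab(n):
    im=robot.get_image(n); im['f']=200/np.tan(np.radians(im['fovy']/2)); return im
def pts(im):
    d=im['depth']; v,u=np.mgrid[:400,:640]
    c=np.stack([(u-im['cx'])*d/im['f'],-(v-im['cy'])*d/im['f'],-d,np.ones_like(d)],-1)
    return (c@np.array(im['T']).T)[...,:3]
def ray(im,u,v,z):
    T=np.array(im['T']); d=T[:3,:3]@np.array([(u-im['cx'])/im['f'],-(v-im['cy'])/im['f'],-1]); o=T[:3,3]
    return o+d*(z-o[2])/d[2]
def save(im,n): cv2.imwrite('pics/'+n,im['pixels'][...,::-1])
E
python3 - <<'E'
from h import *
s=robot.sense(); print(s['position'],s['orientation'],s['gripper_width'],s['ft_force'])
ims=[grab(n) for n in('scene','side','wrist')]
for n,i in zip('scw',ims): print(i['f'],i['cx'],i['cy'],np.round(i['T'],3).tolist(),[k for k in i])
cv2.imwrite('pics/a.png',cv2.resize(np.vstack([np.hstack([ims[0]['pixels'],ims[1]['pixels']]),np.hstack([ims[2]['pixels'],ims[2]['pixels']*0])])[...,::-1],(800,500)))
E
```

```text
[0.1908091  0.54186783 0.25536207] [ 1.68600988e-01  9.85683979e-01 -8.28542166e-04 -3.36548816e-04] 0.08549552147884494 [ 0.41587669 -0.3843614  -0.49672122]
400.9807105207396 332.32147940345135 199.6263987670506 [[0.716, 0.368, -0.593, 0.115], [-0.698, 0.361, -0.619, -0.456], [-0.014, 0.857, 0.516, 0.504], [0.0, 0.0, 0.0, 1.0]] ['pixels', 'depth', 'fovy', 'cx', 'cy', 'T', 'f']
507.35987160462184 321.3270098350354 196.52972725814922 [[-0.996, 0.032, -0.085, 0.57], [-0.088, -0.58, 0.81, 0.783], [-0.023, 0.814, 0.581, 0.587], [0.0, 0.0, 0.0, 1.0]] ['pixels', 'depth', 'fovy', 'cx', 'cy', 'T', 'f']
291.2296805795174 322.37399383776307 205.21304596259475 [[0.333, -0.901, -0.28, 0.12], [0.943, 0.317, 0.101, 0.567], [-0.002, -0.297, 0.955, 0.373], [0.0, 0.0, 0.0, 1.0]] ['pixels', 'depth', 'fovy', 'cx', 'cy', 'T', 'f']
```

View pics/a.png

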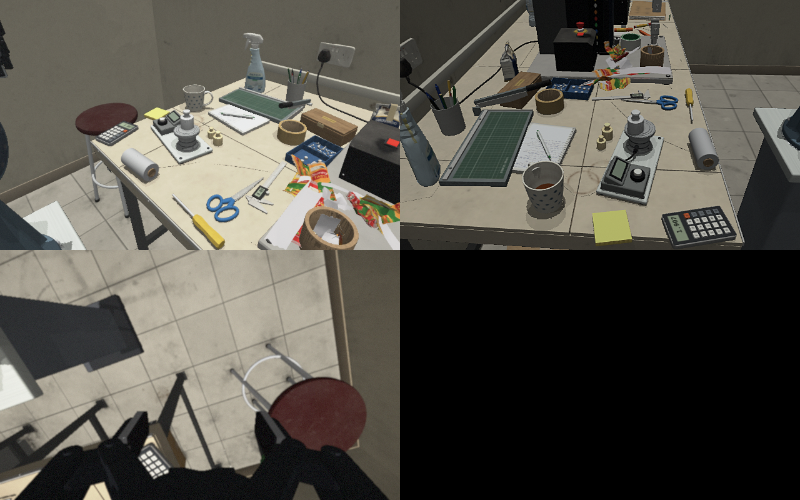

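Scene view: rig at about (296,210) full-res. Side view: weight at about (376,190), indicator at (365,280). The wrist camera sees only the floor. I'll enlarge the first two.

Run:
```python
from h import *
a=grab('scene');b=grab('side')
np.savez('a0.npz',**{k:a[k] for k in('pixels','depth')});
ca=cv2.resize(a['pixels'][160:270,220:370],None,fx=2.66,fy=2.66,interpolation=2)
cb=cv2.resize(b['pixels'][165:335,300:440],None,fx=2.8,fy=2.8,interpolation=2)
print(ca.shape,cb.shape)
H=max(ca.shape[0],cb.shape[0]); 
o=np.zeros((H,ca.shape[1]+cb.shape[1],3),np.uint8); o[:ca.shape[0],:ca.shape[1]]=ca;o[:cb.shape[0],ca.shape[1]:]=cb
cv2.imwrite('pics/b.png',o[...,::-1])
for n,im in(('scene',a),('side',b)):
    P=pts(im)
    m=(abs(P[...,2]-.078)<.004)&(P[...,0]>.2)
    print(n)
    for z0 in(.014,.038,.078,.137):
        m=(abs(P[...,2]-z0)<.004)&(P[...,0]>.2)&(P[...,0]<.7)&(P[...,1]>.05)&(P[...,1]<.6)
        print(z0,m.sum(),np.round(np.median(P[m],0),3),np.round(P[m].min(0),3),np.round(P[m].max(0),3))
```

```text
(293, 399, 3) (476, 392, 3)
scene
0.014 2905 [0.493 0.306 0.014] [0.338 0.05  0.01 ] [0.649 0.397 0.018]
0.038 643 [0.529 0.186 0.038] [0.336 0.05  0.034] [0.654 0.276 0.042]
0.078 518 [0.525 0.075 0.078] [0.495 0.05  0.074] [0.58  0.126 0.082]
0.137 60 [0.55  0.093 0.136] [0.541 0.084 0.133] [0.565 0.107 0.138]
side
0.014 11244 [0.483 0.334 0.012] [0.338 0.05  0.01 ] [0.656 0.401 0.018]
0.038 1823 [0.547 0.227 0.037] [0.336 0.05  0.034] [0.65  0.28  0.042]
0.078 645 [0.521 0.101 0.077] [0.496 0.051 0.074] [0.579 0.128 0.082]
0.137 94 [0.551 0.099 0.135] [0.54  0.086 0.133] [0.562 0.109 0.137]
```

View pics/b.png

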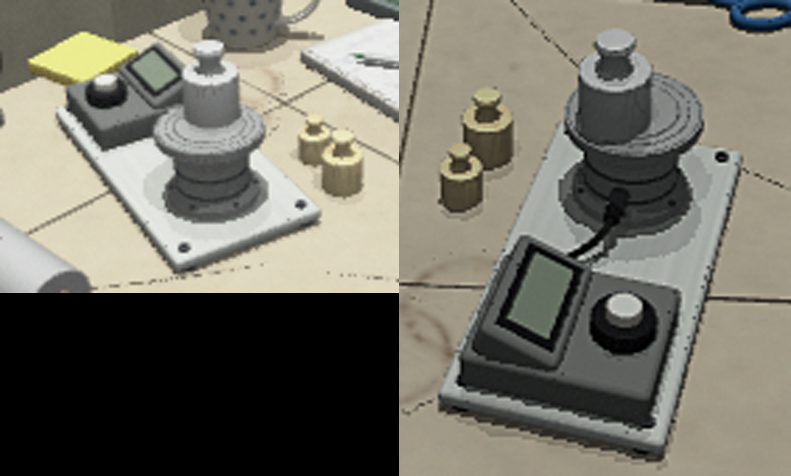

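Left (scene): weight knob at crop (208,50), standing toward the rear of the platen (210,130), key at (102,83). Right (side): knob at (614,45), platen rim centre about (635,110), key at (625,308). Next step is platen, weight and key positions.

```bash
cat >> h.py <<'E'
from scipy.optimize import least_squares
def circ(p,r=None):
    c=p.mean(0)
    return least_squares(lambda x:np.hypot(*(p-x[:2]).T)-(x[2] if r is None else r),[*c,.03],loss='soft_l1',f_scale=.0005).x
def tri(o):  # list of (im,u,v)
    A=np.zeros((3,3));b=np.zeros(3)
    for im,u,v in o:
        T=np.array(im['T']);d=T[:3,:3]@np.array([(u-im['cx'])/im['f'],-(v-im['cy'])/im['f'],-1]);d/=np.linalg.norm(d)
        M=np.eye(3)-np.outer(d,d);A+=M;b+=M@T[:3,3]
    return np.linalg.solve(A,b)
E
python3 - <<'E'
from h import *
a=grab('scene');b=grab('side')
k=[]
for im,u0,v0 in((a,258.3,191.2),(b,380.7,275)):
    P=pts(im);u0i,v0i=int(u0),int(v0)
    sub=np.zeros((400,640),bool);sub[v0i-8:v0i+9,u0i-9:u0i+10]=1
    m=sub&(im['pixels'].min(-1)>120)&(P[...,2]>.040)&(P[...,2]<.08)
    p=P[m];zt=np.percentile(p[:,2],90);t=p[p[:,2]>zt-.002]
    vv,uu=np.where(m&(P[...,2]>zt-.002));k.append((im,uu.mean(),vv.mean()))
    print('key',len(t),zt,t.mean(0),np.ptp(t,axis=0))
    q=(abs(P[...,2]-.078)<.006)&(np.hypot(P[...,0]-.535,P[...,1]-.085)<.065)
    pp=P[q]; 
    # rim: outermost per angle
    c=pp[:,:2].mean(0)
    h=cv2.convexHull((pp[:,:2]*1e5).astype(np.float32)).reshape(-1,2)/1e5
    print('platen circ',cv2.minEnclosingCircle((pp[:,:2]*1e3).astype(np.float32)),circ(h,.042),len(pp))
    A=np.c_[pp[:,:2]-.0,np.ones(len(pp))];s=np.linalg.lstsq(A,pp[:,2],rcond=None)[0];print('plane',s, s@[.535,.08,1])
    q=(abs(P[...,2]-.136)<.004)&(np.hypot(P[...,0]-.55,P[...,1]-.095)<.03)
    print('knob',cv2.minEnclosingCircle((P[q][:,:2]*1e3).astype(np.float32)),P[q].mean(0))
    q=(P[...,2]>.09)&(P[...,2]<.115)&(np.hypot(P[...,0]-.55,P[...,1]-.095)<.04)
    print('body',circ(P[q][:,:2],.0215),circ(P[q][:,:2]))
    q=(P[...,2]>.02)&(P[...,2]<.06)&(np.hypot(P[...,0]-.59,P[...,1]-.05)<.1)
print('key tri',tri(k))
E
```

```text
key 28 0.05868585310565856 [0.54281579 0.2294369  0.05807997] [0.01753949 0.01579644 0.0031518 ]
platen circ ((537.8092651367188, 84.75740051269531), 43.061527252197266) [0.53764117 0.08454178 0.03      ] 643
plane [-0.00017468  0.00919572  0.0771553 ] 0.07779750417158195
knob ((550.7706298828125, 95.60595703125), 12.193769454956055) [0.54993003 0.09350608 0.13537503]
body [0.55108463 0.09596884 0.03      ] [0.55045856 0.0952103  0.02068759]
key 61 0.05823738206653232 [0.5428055  0.23352687 0.05738939] [0.01623735 0.01652949 0.00343896]
platen circ ((535.9730224609375, 87.47518920898438), 43.41379165649414) [0.53731776 0.08724958 0.03      ] 762
plane [-0.01430584 -0.02591208  0.08681327] 0.07708668172840692
knob ((552.5132446289062, 98.4346923828125), 13.106842994689941) [0.55119522 0.09944845 0.13477325]
body [0.5496032  0.09583645 0.03      ] [0.54978964 0.09832097 0.01939705]
key tri [0.54346586 0.23193713 0.0563691 ]
```

```bash
cat >> h.py <<'E'
from scipy.spatial.transform import Rotation as Ro
def pose(corner,d,th,cx=-.011,tip=None):
    """TCP pose with the front lower finger edge at `corner`, tips leaning ahead by th along d"""
    tip=robot.tcp_to_tips if tip is None else tip
    d=np.r_[np.array(d)/np.linalg.norm(d),0];dn=np.array([0,0,-1.])
    x=-np.cos(th)*d+np.sin(th)*dn;z=np.cos(th)*dn+np.sin(th)*d
    R=np.c_[x,np.cross(z,x),z]
    return np.array(corner)-R@[cx,0,tip],R
def row(p,R,s=None):
    s=s or robot.sense();R0=Ro.from_quat(s['orientation']).as_matrix()
    return np.round(np.r_[R0.T@(p-s['position'])/.3,Ro.from_matrix(R0.T@R).as_rotvec()/(2*np.pi)],4)
E
python3 - <<'E'
from h import *
print(robot.tcp_to_tips)
w=np.array([.5505,.0962]);c=np.array([.5375,.086]);d=(c-w)/np.linalg.norm(c-w);print(d,np.linalg.norm(c-w))
e=w-d*(.0215+.015)
p,R=pose([*e,.089+.08],d,np.radians(15));print(p,row(p,R))
E
```

```text
0.025
[-0.78673816 -0.61728686] 0.01652392205258789
[0.59266575 0.1292839  0.19030114] [-1.7202 -0.8531  0.2195  0.0444 -0.0244  0.3379]
```

move_arm:
  moves:
    - [1,-0.15,-0.08,0,0.004,-0.002,0.028]
    - [1,-0.3,-0.16,0,0.008,-0.004,0.056]
    - [1,-0.5,-0.25,0,0.012,-0.006,0.084]
    - [1,-0.68,-0.34,0,0.016,-0.008,0.112]
    - [1,-0.86,-0.43,0,0.02,-0.01,0.14]
    - [1,-0.95,-0.47,0,0.022,-0.012,0.169]
    - [1,-0.95,-0.47,0,0.022,-0.012,0.169]

```text
time_s: 1.23
position: [0.4146, 0.3132, 0.2562]
orientation: [0.645, 0.761, -0.071, 0.024]
ft_force: [-0.7, 0.8, -0.7]
gripper_width: -0.0
finger_force: 0.0
```

```bash
cat > t.py <<'E'
from h import *
import sys
w=np.array([.5505,.0962]);c=np.array([.5375,.086]);d=(c-w)/np.linalg.norm(c-w)
gap,dz=map(float,sys.argv[1:3])
s=robot.sense();print(s['time_s'],s['position'],np.round(s['ft_force'],2),s['gripper_width'],s['q'])
e=w-d*(.0215+gap);p,R=pose([*e,.089+dz],d,np.radians(15));print(p,row(p,R))
E
python3 t.py .015 .08
```

```text
1.225 [0.41458046 0.31316486 0.25617878] [-0.7   0.82 -0.67] -4.47188933375882e-06 [ 0.47529716  0.14517855  1.65495852 -0.09970722  1.4552872   0.3283827 ]
[0.59266575 0.1292839  0.19030114] [-0.67    0.5044  0.27    0.0221 -0.0125  0.1683]
```

move_arm:
  moves:
    - [1,-0.12,0.09,0.03,0.004,-0.002,0.028]
    - [1,-0.24,0.18,0.06,0.008,-0.004,0.056]
    - [1,-0.36,0.27,0.1,0.012,-0.006,0.084]
    - [1,-0.48,0.36,0.15,0.016,-0.008,0.112]
    - [1,-0.6,0.45,0.2,0.02,-0.01,0.14]
    - [1,-0.67,0.504,0.27,0.022,-0.0125,0.168]
    - [1,-0.67,0.504,0.27,0.022,-0.0125,0.168]
    - [1,-0.67,0.504,0.27,0.022,-0.0125,0.168]

```text
time_s: 2.22
position: [0.5911, 0.1328, 0.1906]
orientation: [0.935, 0.329, -0.123, 0.042]
ft_force: [0.4, -0.3, -0.5]
gripper_width: -0.0
finger_force: 0.0
```

```bash
python3 t.py .015 .02
python3 - <<'E'
from h import *
for n in('scene','side'):
    im=grab(n);P=pts(im)
    q=(np.hypot(P[...,0]-.585,P[...,1]-.12)<.05)&(P[...,2]>.145)
    p=P[q];print(n,len(p),p[:,2].min(),p[p[:,2]<p[:,2].min()+.006].mean(0))
save(grab('wrist'),'w1.png')
E
```

```text
2.225 [0.59109066 0.1328096  0.19056545] [ 0.44 -0.3  -0.46] -2.0902840053692e-05 [ 0.09430795  0.46580877  1.39791503 -0.14115493  1.49941833  1.01532107]
[0.59266575 0.1292839  0.13030114] [ 4.870e-02  1.280e-02  1.949e-01  1.000e-04 -1.000e-04  1.600e-03]
scene 4777 0.16795195802811996 [0.581107   0.12382064 0.17093634]
side 1179 0.16293980568956912 [0.58673974 0.13775676 0.16693542]
```

View pics/w1.png

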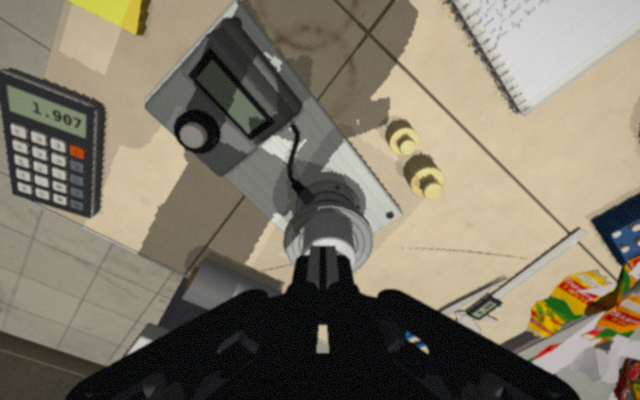

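The wrist view shows the closed fingertips at about (325,265) lined up behind the weight (330,245). The rig and brass weights (403,140), (427,178) are clear of the fingers. Descending.

move_arm:
  moves:
    - [1,0.025,0.013,0.07,0,0,0.0016]
    - [1,0.045,0.013,0.15,0,0,0.0016]
    - [1,0.058,0.013,0.22,0,0,0.0016]
    - [1,0.066,0.013,0.259,0,0,0.0016]
    - [1,0.066,0.013,0.259,0,0,0.0016]
    - [1,0.066,0.013,0.259,0,0,0.0016]

```text
time_s: 3.12
position: [0.594, 0.1279, 0.1109]
orientation: [0.938, 0.322, -0.122, 0.044]
ft_force: [0.3, 0.5, -0.6]
gripper_width: -0.0003
finger_force: 0.0
```

```bash
cat >> h.py <<'E'
def look():
    for n in('scene','side'):
        im=grab(n);P=pts(im)
        g=lambda lo,hi,r,x=.543,y=.09:(P[...,2]>lo)&(P[...,2]<hi)&(np.hypot(P[...,0]-x,P[...,1]-y)<r)
        q=g(.1325,.145,.03);k=P[q][:,:2];q=g(.09,.116,.036)&(im['pixels'].max(-1)>70);b=P[q][:,:2];q=g(.073,.083,.06,.537,.086)&(im['pixels'].max(-1)>70);r=P[q][:,:2]
        h=cv2.convexHull((r*1e5).astype(np.float32)).reshape(-1,2)/1e5
        kc=np.array(cv2.minEnclosingCircle((k*1e3).astype(np.float32))[0]) if len(k) else None
        print(n,'knob',kc,'body',np.round(circ(b,.0215)[:2]*1e3,1),'platen',np.round(circ(h,.042)[:2]*1e3,1))
    return im
E
python3 t.py .0 .0
python3 - <<'E'
from h import *
look()
a=grab('scene');b=grab('side')
o=np.hstack([cv2.resize(i['pixels'][y:y+100,x:x+130],(390,300),interpolation=2) for i,x,y in((a,240,140),(b,310,140))])
cv2.imwrite('pics/c.png',o[...,::-1])
E
```

```text
3.125 [0.59397749 0.12788316 0.1109454 ] [ 0.25  0.46 -0.59] -0.00031530502566288516 [ 0.08670121  0.55887717  1.43681258 -0.1458726   1.36645313  1.04188303]
[0.58086468 0.12002459 0.11030114] [-0.0483 -0.0062  0.0151  0.0003 -0.0002 -0.0007]
scene knob [551.49591064  95.61724854] body [551.3  96. ] platen [537.6  84.4]
side knob [551.03833008  96.28065491] body [552.2  95.6] platen [537.7  86.6]
```

View pics/c.png

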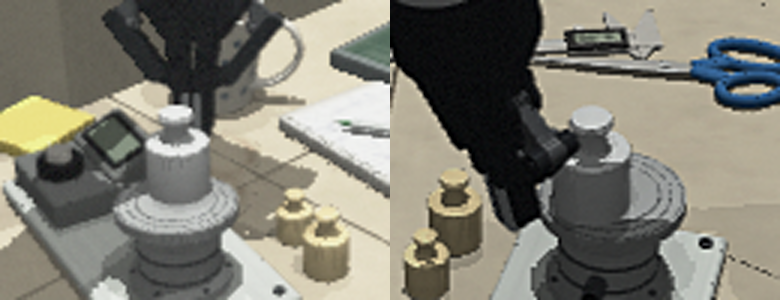

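move_arm:
  moves:
    - [1,-0.016,-0.003,0.004,0,0,0]
    - [1,-0.032,-0.006,0.0086,0,0,0]
    - [1,-0.039,-0.006,0.0104,0,0,0]
    - [1,-0.045,-0.006,0.0121,0,0,0]
    - [1,-0.05,-0.006,0.0134,0,0,0]
    - [1,-0.055,-0.006,0.0147,0,0,0]
    - [1,-0.06,-0.006,0.016,0,0,0]
    - [1,-0.065,-0.006,0.0174,0,0,0]
    - [1,-0.07,-0.006,0.0187,0,0,0]
    - [1,-0.074,-0.006,0.0198,0,0,0]
    - [1,-0.074,-0.006,0.0198,0,0,0]

```text
time_s: 4.7
position: [0.5744, 0.1152, 0.1105]
orientation: [0.938, 0.322, -0.123, 0.043]
ft_force: [3.5, 3.2, 2.5]
gripper_width: -0.0003
finger_force: 2.1
```

```bash
python3 t.py .0 .0; python3 -c "
from h import *
look()"
```

```text
4.7 [0.57438364 0.11518957 0.11049555] [3.5  3.24 2.51] -0.0002640109251490263 [ 0.06968343  0.51729743  1.50121811 -0.15037428  1.34213762  1.02953154]
[0.58086468 0.12002459 0.11030114] [ 0.0262  0.0006 -0.0063  0.0002 -0.0002 -0.0007]
scene knob [547.57562256  91.7492218 ] body [546.8  92.3] platen [538.   84.2]
side knob [544.43457031  91.09286499] body [547.9  92.6] platen [537.6  85.2]
```

move_arm:
  moves:
    - [1,-0.005,0,0.0013,0,0,0]
    - [1,-0.01,0,0.0026,0,0,0]
    - [1,-0.015,0,0.0039,0,0,0]
    - [1,-0.02,0,0.0052,0,0,0]
    - [1,-0.02,0,0.0052,0,0,0]
    - [1,0.0,0,0.0,0,0,0]
    - [1,0.012,0,-0.003,0,0,0]
    - [1,0.012,0,-0.003,0,0,0]

```text
time_s: 5.8
position: [0.5767, 0.1174, 0.1095]
orientation: [0.938, 0.322, -0.124, 0.043]
ft_force: [0.0, 0.9, 0.3]
gripper_width: 0.0001
finger_force: 0.0
```

```bash
python3 t.py .0 .0
python3 - <<'E'
from h import *
look()
a=grab('scene');b=grab('side')
o=np.hstack([cv2.resize(i['pixels'][y:y+100,x:x+130],(390,300),interpolation=2) for i,x,y in((a,240,140),(b,310,140))])
cv2.imwrite('pics/d.png',o[...,::-1])
E
```

```text
5.8 [0.57672268 0.1174318  0.10952152] [0.04 0.85 0.29] 8.1885248253448e-05 [ 0.07302853  0.52543061  1.49157961 -0.14979701  1.34637599  1.0320562 ]
[0.58086468 0.12002459 0.11030114] [ 0.015   0.0017 -0.0067  0.0001  0.0002 -0.0006]
scene knob [539.86773682  86.84577179] body [541.1  87.9] platen [538.1  84.3]
side knob [540.08837891  89.37467957] body [541.8  87.9] platen [538.3  84.7]
```

View pics/d.png

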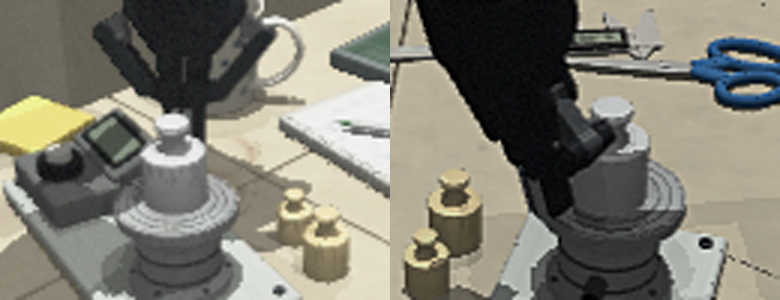

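Scene crop: weight body at (175,170), nearly central on the platen. Side crop: body at (605,165), partly hidden by the finger, upright. I'll back off for a clear measurement.

move_arm:
  moves:
    - [1,0.08,0,-0.022,0,0,0]
    - [1,0.15,0,-0.05,0,0,0]
    - [1,0.2,0,-0.2,0,0,0]
    - [1,0.2,0,-0.3,0,0,0]
    - [1,0.2,0,-0.3,0,0,0]
    - [1,0.2,0,-0.3,0,0,0]

```text
time_s: 6.75
position: [0.6402, 0.1672, 0.1804]
orientation: [0.938, 0.322, -0.124, 0.043]
ft_force: [-0.5, -0.0, -1.1]
gripper_width: 0.0001
finger_force: 0.0
```

Run:
```python
from h import *
look()
a=grab('scene');b=grab('side');c=grab('wrist')
o=np.hstack([cv2.resize(i['pixels'][y:y+60,x:x+65],(260,240),interpolation=2) for i,x,y in((a,265,165),(b,348,165))]+[cv2.resize(c['pixels'][150:270,265:395],(260,240),interpolation=2)])
cv2.imwrite('pics/e.png',o[...,::-1])
```

```text
scene knob [541.20281982  86.20298767] body [541.3  87.8] platen [538.2  84.4]
side knob [540.00708008  88.335495  ] body [539.6  87.5] platen [537.5  86. ]
```

View pics/e.png

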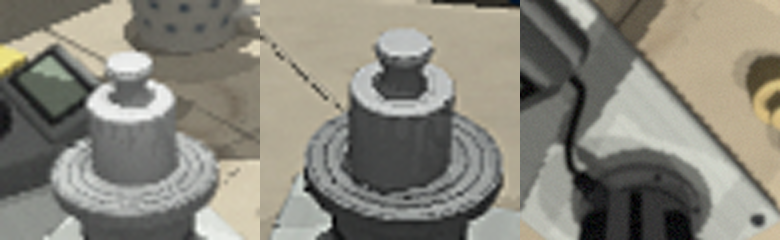

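Both outside views show the weight upright, with the rings visible all round it. Residual is about 2.5 mm toward +x+y. One more light tap of about 2.5 mm should centre it.

move_arm:
  moves:
    - [1,0,0,0.12,0,0,0]
    - [1,-0.05,0,0.25,0,0,0]
    - [1,-0.12,0,0.278,0,0,0]
    - [1,-0.18,0,0.295,0,0,0]
    - [1,-0.21,0,0.302,0,0,0]
    - [1,-0.222,0,0.305,0,0,0]
    - [1,-0.227,0,0.3065,0,0,0]
    - [1,-0.232,0,0.308,0,0,0]
    - [1,-0.236,0,0.309,0,0,0]
    - [1,-0.24,0,0.31,0,0,0]
    - [1,-0.24,0,0.31,0,0,0]

```text
time_s: 8.38
position: [0.5679, 0.11, 0.1107]
orientation: [0.938, 0.322, -0.122, 0.043]
ft_force: [2.3, 2.1, 1.0]
gripper_width: -0.0
finger_force: 1.6
```

move_arm:
  moves:
    - [1,0.03,0,-0.008,0,0,0]
    - [1,0.1,0,-0.027,0,0,0]
    - [1,0.18,0,-0.06,0,0,0]
    - [1,0.24,0,-0.2,0,0,0]
    - [1,0.25,0,-0.35,0,0,0]
    - [1,0.25,0,-0.4,0,0,0]
    - [1,0.25,0,-0.4,0,0,0]

```text
time_s: 9.25
position: [0.6491, 0.1737, 0.2072]
orientation: [0.938, 0.322, -0.122, 0.044]
ft_force: [-0.3, -0.3, -0.5]
gripper_width: 0.0
finger_force: 0.0
```

Run:
```python
from h import *
look()
a=grab('scene');b=grab('side')
o=np.hstack([cv2.resize(i['pixels'][y:y+60,x:x+65],(390,360),interpolation=2) for i,x,y in((a,265,165),(b,348,165))])
cv2.imwrite('pics/f.png',o[...,::-1])
```

```text
scene knob [538.70910645  84.89943695] body [540.1  86.9] platen [538.3  84.2]
side knob [540.22833252  88.9200592 ] body [538.6  86.6] platen [537.2  86.7]
```

View pics/f.png

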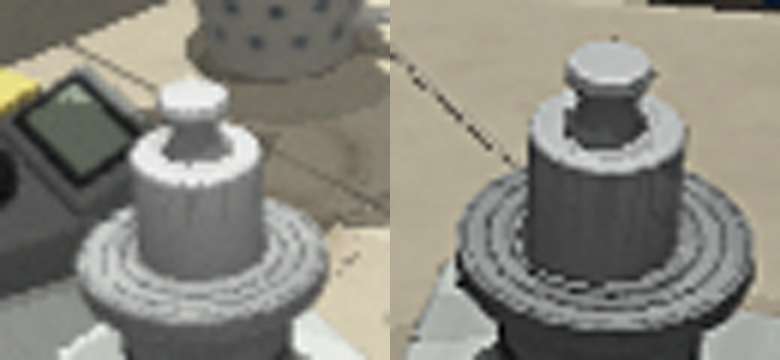

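Side view: weight at (606,280) on a rim spanning 457–754. It is centred sideways, with rings visible all round. The scene fit still suggests about 2 mm residual, so one last tap of about 1.2 mm.

move_arm:
  moves:
    - [1,-0.01,0,0.2,0,0,0]
    - [1,-0.07,0,0.34,0,0,0]
    - [1,-0.15,0,0.373,0,0,0]
    - [1,-0.22,0,0.392,0,0,0]
    - [1,-0.238,0,0.397,0,0,0]
    - [1,-0.245,0,0.3987,0,0,0]
    - [1,-0.25,0,0.4,0,0,0]
    - [1,-0.254,0,0.401,0,0,0]
    - [1,-0.254,0,0.401,0,0,0]

```text
time_s: 10.58
position: [0.5671, 0.1094, 0.1107]
orientation: [0.938, 0.322, -0.122, 0.043]
ft_force: [2.9, 1.9, 0.7]
gripper_width: -0.0003
finger_force: 1.5
```

move_arm:
  moves:
    - [1,0.03,0,-0.008,0,0,0]
    - [1,0.1,0,-0.027,0,0,0]
    - [1,0.18,0,-0.06,0,0,0]
    - [1,0.24,0,-0.2,0,0,0]
    - [1,0.25,0,-0.35,0,0,0]
    - [1,0.25,0,-0.4,0,0,0]
    - [1,0.25,0,-0.4,0,0,0]

```text
time_s: 11.45
position: [0.6481, 0.173, 0.2073]
orientation: [0.938, 0.322, -0.122, 0.044]
ft_force: [-0.6, 0.4, -0.2]
gripper_width: 0.0002
finger_force: 0.0
```

Run:
```python
from h import *
look()
p,R=pose([.543,.2315,.12],[-.787,-.617],0,cx=0)
print(p,row(p,R))
a=grab('scene');b=grab('side')
o=np.hstack([cv2.resize(i['pixels'][y:y+60,x:x+65],(390,360),interpolation=2) for i,x,y in((a,265,165),(b,348,165))])
cv2.imwrite('pics/g.png',o[...,::-1])
```

```text
scene knob [539.07849121  84.92297363] body [539.5  86.4] platen [538.1  84.5]
side knob [538.51281738  88.61800385] body [538.   85.9] platen [538.   86.9]
[0.543  0.2315 0.145 ] [-0.0944 -0.3677  0.232   0.      0.0421 -0.0006]
```

View pics/g.png

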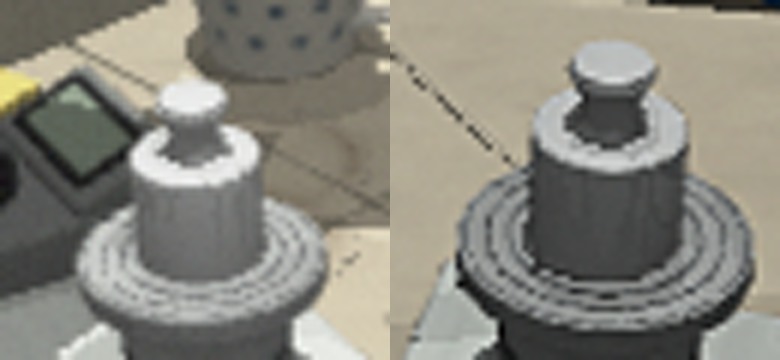

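The weight stands centred within about 1 mm: the fits average to (0.7, 0.5) mm residual and the rings show evenly all round. Next I check the space round the key and set up the press.

```bash
cat > k.py <<'E'
from h import *
import sys
p,R=pose([.543,.2315,float(sys.argv[1])],[-.974,.225],0,cx=0)
s=robot.sense();print(s['position'],s['ft_force'],p,row(p,R))
E
python3 k.py .09
python3 - <<'E'
from h import *
ex=np.array([.974,-.225]);ey=np.array([.225,.974])
for n in('scene','side'):
    P=pts(grab(n));r=P[...,:2]-[.543,.2315];a=r@ex*1e3;b=r@ey*1e3;z=P[...,2]*1e3
    for lo in range(-16,24,4):
        q=(a>lo)&(a<lo+4)&(abs(b)<6)&(z<90)&(z>20)
        q2=(a>lo)&(a<lo+4)&(abs(b)<15)&(z<90)&(z>20)
        if q2.any(): print(n,lo,np.round(np.median(z[q]),1) if q.any() else None,np.round(z[q2].max(),1))
E
```

```text
[0.64652422 0.17230451 0.20460725] [-0.49114054  0.10774925 -0.79249603] [0.543  0.2315 0.115 ] [-0.0678 -0.3677  0.3278  0.0188  0.0393  0.1405]
scene -16 48.5 52.0
scene -12 51.6 55.4
scene -8 56.0 59.2
scene -4 57.4 59.2
scene 0 57.6 58.8
scene 4 57.9 59.2
scene 8 56.0 58.1
scene 12 49.8 50.4
scene 16 48.3 48.9
scene 20 38.1 39.3
side -16 49.5 51.2
side -12 50.4 57.8
side -8 57.0 58.8
side -4 56.9 58.6
side 0 56.8 58.5
side 4 57.1 58.4
side 8 48.8 55.6
side 12 48.8 50.7
side 16 37.1 48.3
side 20 37.3 38.6
```

move_arm:
  moves:
    - [1,-0.02,-0.07,0.02,0.004,0.008,0.028]
    - [1,-0.04,-0.15,0.06,0.008,0.016,0.056]
    - [1,-0.06,-0.23,0.12,0.011,0.024,0.084]
    - [1,-0.065,-0.31,0.2,0.015,0.032,0.112]
    - [1,-0.068,-0.368,0.28,0.019,0.039,0.14]
    - [1,-0.068,-0.368,0.328,0.019,0.039,0.1405]
    - [1,-0.068,-0.368,0.328,0.019,0.039,0.1405]
    - [1,-0.068,-0.368,0.328,0.019,0.039,0.1405]

```text
time_s: 12.75
position: [0.5462, 0.2317, 0.1177]
orientation: [0.994, -0.113, 0.001, -0.001]
ft_force: [-0.1, -0.3, -0.1]
gripper_width: -0.0002
finger_force: 0.0
```

```bash
python3 k.py .06
python3 - <<'E'
from h import *
save(grab('side'),'x.png')
b=grab('side');a=grab('scene')
o=np.hstack([cv2.resize(i['pixels'][y:y+110,x:x+120],(390,358),interpolation=2) for i,x,y in((a,215,120),(b,320,200))])
cv2.imwrite('pics/k.png',o[...,::-1])
E
```

```text
[0.54618325 0.23166368 0.11772402] [-0.08311822 -0.33850683 -0.12223938] [0.543  0.2315 0.085 ] [-0.0105  0.0032  0.109  -0.0004 -0.0004  0.0002]
```

View pics/k.png

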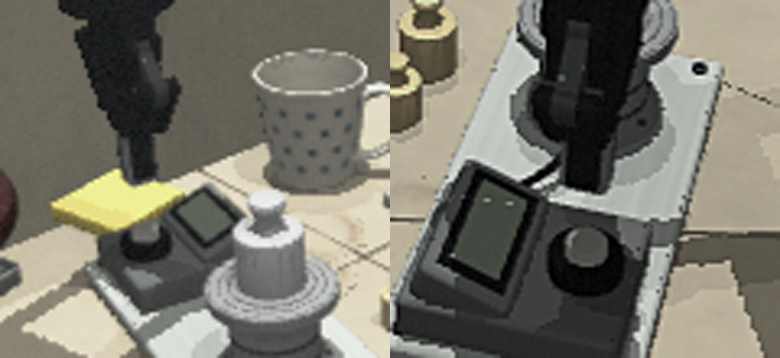

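Scene crop: fingertips at (140,175) directly above the key (143,235), weight untouched. Pressing gradually.

move_arm:
  moves:
    - [1,-0.01,0.003,0.05,0,0,0]
    - [1,-0.01,0.003,0.1,0,0,0]
    - [1,-0.01,0.003,0.11,0,0,0]
    - [1,-0.01,0.003,0.117,0,0,0]
    - [1,-0.01,0.003,0.123,0,0,0]
    - [1,-0.01,0.003,0.127,0,0,0]
    - [1,-0.01,0.003,0.127,0,0,0]

```text
time_s: 13.78
position: [0.5415, 0.2319, 0.0791]
orientation: [0.994, -0.113, 0.001, -0.001]
ft_force: [-2.0, -1.0, 3.3]
gripper_width: -0.0002
finger_force: 1.9
```

move_arm:
  moves:
    - [1,0,0,0.004,0,0,0]
    - [1,0,0,0.007,0,0,0]
    - [1,0,0,0.007,0,0,0]

```text
time_s: 14.15
position: [0.5417, 0.232, 0.0788]
orientation: [0.994, -0.113, 0.001, -0.001]
ft_force: [-9.3, -1.9, 17.8]
gripper_width: 0.0001
finger_force: 9.1
```

The force rose sharply at the stop, so the key is fully down. Releasing and retracting straight up.

move_arm:
  moves:
    - [1,0,0,-0.01,0,0,0]
    - [1,0,0,-0.04,0,0,0]
    - [1,0,0,-0.12,0,0,0]
    - [1,0,0,-0.3,0,0,0]
    - [1,0,0,-0.4,0,0,0]
    - [1,0,0,-0.4,0,0,0]
    - [1,0,0,-0.4,0,0,0]

```text
time_s: 15.02
position: [0.5408, 0.2315, 0.1958]
orientation: [0.994, -0.113, 0.0, -0.001]
ft_force: [1.1, -0.5, 0.7]
gripper_width: 0.0001
finger_force: 0.0
```

Run:
```python
from h import *
look()
b=grab('side');a=grab('scene')
P=pts(a);q=(np.hypot(P[...,0]-.543,P[...,1]-.2315)<.008)&(P[...,2]<.08);print(np.median(P[q][:,2]))
o=np.hstack([cv2.resize(i['pixels'][y:y+110,x:x+120],(390,358),interpolation=2) for i,x,y in((a,225,140),(b,320,170))])
cv2.imwrite('pics/l.png',o[...,::-1])
```

```text
scene knob [538.31854248  85.73634338] body [539.4  86.3] platen [538.2  84.5]
side knob None body [537.8  86.6] platen [537.9  86.7]
0.05782185030120107
```

View pics/l.png

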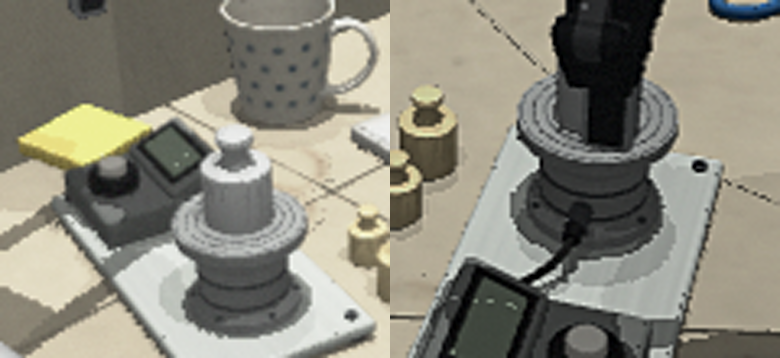

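The key is back up at 57.8 mm and the weight stands upright and centred. The brass weights are where they were, and the arm is clear.

```bash
python3 -c "
from station import robot
print(robot.sign_off())"
```

```text
the job is handed in; nothing more can be done
None
```

The weight stands upright inside the smallest ring, about 1 mm off centre by the camera fits; after that the record key was pressed to its stop (18 N) and released, the brass weights were left alone, and the job was handed in at about 15 s.

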